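# Zero the dose counter and set a jar under the dispenser

### The job

Get the bottle-top dispenser ready for the next batch: first turn the knob of the dose counter anticlockwise until its pointer is fully home at the zero stop, and let go of it. Only then pick up the open empty jar, keep it upright, and set it down (no dropping) in the middle of the round drip plate under the spout. Let go, and leave the pointer at zero and the other things on the bench standing where they are.

Things in the scene. Friction and masses are not known exactly. Their poses are not given: they have to be found in the camera images.
- console: the fixed dose counter: a white case 150 mm wide with a round dial and knob on its face, which is tilted 35 degrees from horizontal, looking up and towards the robot; the face's middle is 85 mm above the bench. Origin on the bench under the case; x axis away from the robot side, z up
- counter_knob (a joint): angle of the counter's knob and pointer, rad: 0 with the pointer at its hard zero stop, growing clockwise as one looks at the face, to 4.71; starts at 0.9 to 2.7. No spring: light friction (0.05 N m) holds it. At zero the pointer stands at the lower left of the dial seen from the robot, beside a steel stop pin 8 mm tall, 47 mm from the axis
- knob_grip (a point): on the knob's axis at the height to grip, 34 mm above the dial face. The black knob is a bar 44 mm long and 14 mm wide, top 44 mm above the face, on a disc 48 mm across and 12 mm high; a thin steel pointer lies near the dial and reaches 52 mm from the axis. z axis: the knob's axis, out of the face; x axis: along the bar to the pointer's tip (turns with the knob)
- jar_center (a point): centre (half-way up) of the open amber glass jar: a straight cylinder 54 mm across and 85 mm tall, wall 4 mm, about 130 g, loose, standing upright on the bench; z axis up. The only open-topped jar
- plate_centre (a point): centre of the top of the fixed round steel drip plate, 90 mm across, top 12 mm above the bench; z up. The spout (12 mm thick) ends above it, 178 mm over the plate, and runs 214 mm over the plate to the bottle, along this point's +y. The spout leaves no room for an upright gripper: come in tilted, from the robot's side
- dispenser: the fixed dispenser: drip plate, amber bottle 100 mm across (axis 160 mm along +y from the plate's centre), white head and spout, 298 mm tall in all; origin on the bench below the plate's centre; z up
- capped_jar: bystander: closed amber jar with a white cap, 58 mm across, 85 mm tall; origin under its centre
- cork_ring: bystander: cork flask ring, 80 mm across, 44 mm hole, 28 mm tall; origin under its centre
- wash_bottle: bystander: white wash bottle with a blue cap and thin bent nozzle, 64 mm across, 186 mm tall; origin under its centre

How it is judged:
On the way, in this order (a step that is already met when the one before it is completed fails the run):
1. the counter's pointer is home at the zero stop and the knob is let go (value of joint counter_knob below 0.07 rad and contact force between the fingers and console below 0.1 N), for 0.2 s.
2. the jar stands on the drip plate (horizontal distance between jar_center and plate_centre below 0.015 m and z of jar_center in the frame of plate_centre below 0.047 m), for 0.2 s.
At the end, for the whole second after the job is handed in: The pointer is within 0.07 rad (4 degrees) of its zero stop; the jar stands upright (within 0.08 rad) and still on the drip plate, its axis within 15 mm of the plate's centre, so that its whole foot is on the plate (all of step 2 and value of joint counter_knob below 0.07 rad and z of jar_center in the frame of plate_centre above 0.038 m and angle between jar_center's own z axis and vertical below 0.08 rad and linear speed of jar below 0.02 m/s); the robot touches nothing.
It fails at once if the jar is tipped by more than 0.6 rad (angle between jar_center's own z axis and vertical above 0.6 rad).
It fails at once if the jar is dropped (falls free at over 0.6 m/s, about 2 cm) (contact force between the fingers and jar below 0.05 N and linear speed of jar above 0.6 m/s).
It fails at once if the capped jar, the cork ring or the wash bottle is shifted by more than 30 mm or knocked over (distance of any of capped_jar, cork_ring, wash_bottle from where it was at the start of the episode above 0.03 m or angle between any of capped_jar, wash_bottle's own z axis and vertical above 0.5 rad).
It also fails if it takes over 61 s, if anything falls off the work surface, if the arm or the gripper's body presses on something with over 40 N, if the wrist force passes 120 N, or if a joint passes its speed limit or range.

### The arm

A 6-joint arm with a two-finger parallel gripper is mounted at the origin on the work surface. World frame = base frame: x ahead of the robot, y to its left, z up, the work surface at z = 0. Lengths are in m, angles in rad, forces in N, time in s.
With the tool pointing down it reaches from about 0.35 to 0.775 m from the base axis. Payload 7.3 kg.
Tool frame: the origin (TCP) lies between the finger pads; the fingertips stand 14 mm ahead of it and the grasp point (between the pads) lies 5 mm behind it; z points along the fingers, y is the direction in which the jaws open and shut (so a half turn about z gives the same grasp; the last joint's range is limited). The gripper opens to 92 mm and grips with 3 to 60 N. Pads are 19 mm wide; open, the fingers measure 130 mm over their backs; the gripper's body (75 mm by 190 mm) begins 47 mm behind the grasp point.
Start: joints at [1.177, 0.342, 1.524, -0, 1.275, -0.146], TCP at [0.129, 0.509, 0.202] pointing down, gripper open.
Joint ranges: [-2.53, 2.53], [-0.77, 2.02], [0.04, 2.7], [-1, 4.14], [0.28, 2.66], [-3.11, 3.11]. Speed limits (rad/s): [2.57, 2.57, 3.14, 3.14, 3.14, 3.14].

### API

Orientations are given as [roll, pitch, yaw] about the fixed x, y, z axes, in that order (R = Rz(yaw) Ry(pitch) Rx(roll)).
In Python, from cell import robot gives the robot as it stands.
- The arm moves only by the shell command python3 -m creep 'ROWS' [FORCE]. ROWS is JSON, a list that holds one entry, the list of rows, each a list of 7 numbers: the shift along the tool's x, y, z in cm, then the turn, a rotation vector about the tool's x, y, z in degrees, then the gripper command: -1 is shut, 1 is fully open, values between are in proportion. In form: [[[tx, ty, tz, wx, wy, wz, gripper], ...]]. A call has 1 to 8 rows; each row is the pose to reach, as a shift and turn from the pose measured when the call began, along the tool's axes at that moment; what a row does not reach only later rows make up. A row lasts 1/10 s, in which the tool goes at most 50 mm and 8.59 degrees, less where a joint would pass 70% of its speed; a pose out of reach is approached as far as the arm can. A call with a gripper value outside its range is refused whole. The fingers move at their own pace and stop on an object; FORCE is the grip in N (left out, the last holds). Time passes only in rows, so rows that repeat a pose let the fingers close. It gives the time, the measured TCP pose, the force and the opening at its end, in the units of the state.
- robot.observe(): the state, without advancing time (a new reading comes with each control period).
- robot.read_camera(name): name is "side" or "top"; returns the picture (384x512x3 uint8, red, green, blue); there is no depth.
- robot.camera_params(name): a dict with "camera_matrix" (3x3 intrinsics, pixels), "k1" (the pictures are not rectified: a ray, as slopes to the right and down, at radius r is drawn at 1 + k1 r^2 times it, then the intrinsics apply), "R" (3x3) and "t" (3): a world point X has camera coordinates R X + t. Camera axes: x right, y down, z forward; pixel columns grow to the right and rows downward; lengths in m; the calibration is good to about 2 mm. A picture is of the moment at which its call begins. camera_params takes no time and is no camera call.
- robot.hand_in(): hands the job in, once; it reports no verdict.
Trained networks look in the newest picture that a camera, given by its name, has taken for a name from the list of things; names that differ only in an ending like _2 or _b are one class to them, and where a whole thing is asked for, a point or a joint stands for the part that bears it (a point fixed in the world has none). Each returns a list of dicts, best first, with "score" (0 to 1); they miss things now and then, are a little off and sometimes report something else, mostly with a low value. They report only what shows in the picture. A call takes as long as a camera call.
- robot.look_for(camera, label): "centre" ([x, y, z] in m, in the coordinates of the camera as it stood for that picture, good to about 4 mm: the middle of the surface that is visible of it).
- robot.masks_of(camera, label): "mask" (384x512 bool, what is visible of it).
The state is a dict: "time": time; "qpos": joint angles; "qvel": joint speeds; "joint_efforts": joint torques, N m; "tool_pos": TCP position; "tool_rot": TCP orientation; "contact_force": force on the tool from outside, world axes, zero at the start; "torque": the same for the moment, N m; "opening": finger opening in m.
Only numpy, scipy, OpenCV 4.12 (cv2) and the standard library are available. Lean on these libraries where they do the work, as an engineer would, in place of code of your own. Each camera call takes 0.05 s, during which the arm holds its last target.

## Working session

There is one attempt and no reset: what is moved stays moved. The work goes in short steps, Python scripts to look and compute and a shell command to move; the robot and the scene stay as the last step left them, time stands still between calls to the robot, and variables do not carry over. Pictures are saved under pics/ and viewed, and the job is handed in when it is done.

```bash
ls; mkdir -p pics
python3 - <<'E'
from cell import robot
import cv2
for c in ("side","top"):
    im=robot.read_camera(c); cv2.imwrite(f"pics/{c}0.png",im[:,:,::-1])
    p=robot.camera_params(c); print(c,p)
    for l in ["console","counter_knob","jar_center","dispenser","capped_jar","cork_ring","wash_bottle"]:
        try:
            r=robot.look_for(c,l)
            for d in r[:2]:
                import numpy as np
                print(l,d["score"],np.round(np.array(p["R"]).T@(np.array(d["centre"])-np.array(p["t"])),3))
        except Exception as e: print(l,e)
print(robot.observe())
E
```

```text
pics
side {'camera_matrix': array([[351.29996643,   0.        , 253.34829508],
       [  0.        , 351.29996643, 190.08790068],
       [  0.        ,   0.        ,   1.        ]]), 'k1': -0.11158934522664997, 'R': array([[ 0.9648383 , -0.26283307, -0.00241543],
       [-0.19606172, -0.71354489, -0.67261689],
       [ 0.17506245,  0.64944011, -0.73998695]]), 't': array([-0.6438006 ,  0.16343348,  0.81436278])}
console 0.6 [ 0.568 -0.342  0.101]
counter_knob 0.64 [ 0.546 -0.329  0.109]
counter_knob 0.55 [ 0.519 -0.128  0.027]
jar_center 0.74 [ 0.623 -0.055  0.063]
jar_center 0.24 [0.554 0.336 0.081]
dispenser 0.64 [0.556 0.335 0.081]
capped_jar 0.83 [0.494 0.013 0.06 ]
cork_ring 0.89 [ 0.519 -0.125  0.031]
wash_bottle 0.94 [ 0.767 -0.035  0.099]
top {'camera_matrix': array([[364.70530038,   0.        , 255.47990413],
       [  0.        , 364.70530038, 190.71203573],
       [  0.        ,   0.        ,   1.        ]]), 'k1': -0.09595069342270027, 'R': array([[ 0.02477871, -0.99969092,  0.00201859],
       [-0.99890447, -0.02483929, -0.03965954],
       [ 0.03969742, -0.00103367, -0.9
[... 325 characters left out ...]
9]
wash_bottle 0.56 [ 0.759 -0.021  0.125]
{'time': 0.8, 'qpos': array([ 1.17695324e+00,  3.41959728e-01,  1.52409969e+00, -2.08797436e-05,
        1.27539510e+00, -1.46013382e-01]), 'qvel': array([-0.00012988,  0.00078007,  0.00178084, -0.00073   ,  0.00029549,
        0.00109013]), 'joint_efforts': array([-1.20904424e-03, -4.31092644e+01, -2.44466883e+01,  7.17311050e-02,
        4.83830483e-02,  1.80547750e-05]), 'tool_pos': array([0.12878363, 0.50898315, 0.20156153]), 'tool_rot': array([3.14145890e+00, 3.98608534e-05, 2.89376902e+00]), 'contact_force': array([ 0.44208082, -0.21474039, -0.12301622]), 'torque': array([ 0.03254534,  0.029842  , -0.02170233]), 'opening': 0.09179583737869038}
```

View pics/side0.png

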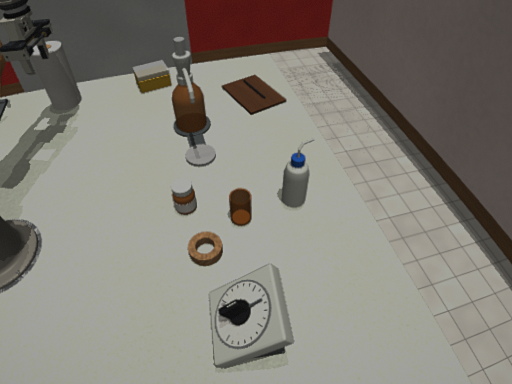

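View pics/top0.png

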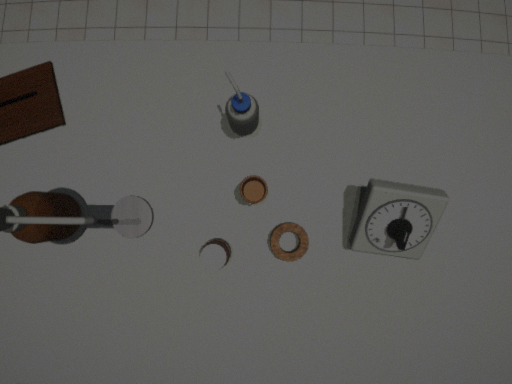

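Run:
```python
import cv2,numpy as np
a=cv2.imread("pics/side0.png")[255:375,195:305]; b=cv2.imread("pics/top0.png")[170:270,345:455]
a=cv2.resize(a,None,fx=4,fy=4,interpolation=cv2.INTER_CUBIC);b=cv2.resize(b,None,fx=3.6,fy=3.6,interpolation=cv2.INTER_CUBIC)
b=np.clip(b.astype(int)*1.6,0,255).astype(np.uint8)
H=max(a.shape[0],b.shape[0]);o=np.zeros((H,a.shape[1]+b.shape[1],3),np.uint8);o[:a.shape[0],:a.shape[1]]=a;o[:b.shape[0],a.shape[1]:]=b
o=cv2.resize(o,(min(800,o.shape[1]),int(o.shape[0]*min(800,o.shape[1])/o.shape[1])));print(o.shape);cv2.imwrite("pics/z0.png",o)
```

```text
(459, 800, 3)
```

View pics/z0.png

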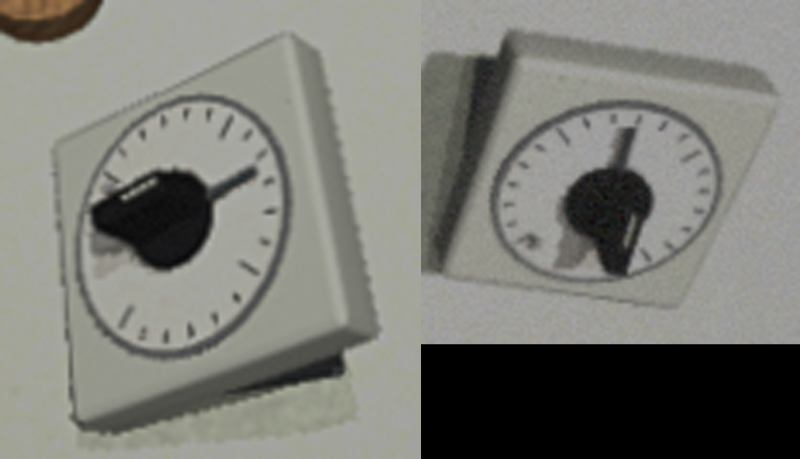

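```bash
cat > h.py <<'E'
import numpy as np,cv2
from cell import robot
from scipy.optimize import least_squares
P={c:robot.camera_params(c) for c in("side","top")}
def proj(c,X):
    p=P[c];q=np.atleast_2d(X)@np.array(p["R"]).T+p["t"]
    s=q[:,:2]/q[:,2:];r2=(s**2).sum(1,keepdims=True);s=s*(1+p["k1"]*r2)
    K=p["camera_matrix"];return s*[K[0,0],K[1,1]]+[K[0,2],K[1,2]]
def tri(a,b):
    f=lambda X:np.r_[proj("side",X)[0]-a,proj("top",X)[0]-b]
    r=least_squares(f,[.55,0,.05]);return r.x,np.abs(r.fun).max()
def onz(c,px,z):
    r=least_squares(lambda x:proj(c,[x[0],x[1],z])[0]-px,[.55,0]);return r.x
E
python3 - <<'E'
from h import *
S=lambda x,y:np.array([x/3.828+195,y/3.828+255]);T=lambda x,y:np.array([(x-421)/3.445+345,y/3.445+170])
for n,a,b in [("fl",(290,35),(515,50)),("fr",(345,330),(778,97)),("nr",(80,425),(677,306)),("nl",(55,145),(443,270)),("dial",(183,226),(606,190)),("tip",(256,170),(630,128))]:
    x,e=tri(S(*a),T(*b));print(n,x.round(4),e.round(2))
print(onz("top",T(606,190),.085),onz("side",S(183,226),.085))
# jar & plate masks
for c in("top","side"):
    robot.read_camera(c)
    for l in ["jar_center","dispenser","capped_jar","cork_ring","counter_knob"]:
        for d in robot.masks_of(c,l)[:2]:
            m=d["mask"];y,x=np.nonzero(m);print(c,l,d["score"],x.min(),x.max(),y.min(),y.max(),x.mean().round(1),y.mean().round(1))
a=cv2.imread("pics/top0.png")[160:280,100:320];a=np.clip(cv2.resize(a,None,fx=3.6,fy=3.6,interpolation=2).astype(int)*1.6,0,255);cv2.imwrite("pics/z1.png",a)
a=cv2.imread("pics/side0.png")[60:270,150:320];a=cv2.resize(a,None,fx=2.8,fy=2.8,interpolation=2);cv2.imwrite("pics/z2.png",a)
E
```

```text
fl [ 0.6322 -0.2586  0.1234] 0.36
fr [ 0.6116 -0.4049  0.1229] 0.09
nr [ 0.489  -0.3895  0.0375] 0.98
nl [ 0.507  -0.2445  0.0401] 0.02
dial [ 0.5585 -0.3247  0.0847] 0.2
tip [ 0.5942 -0.3225  0.1223] 0.67
[ 0.55814838 -0.32449705] [ 0.55883166 -0.32487502]
top jar_center 0.57 239 267 175 202 252.9 188.7
top dispenser 0.96 0 153 187 244 70.7 216.4
top capped_jar 0.8 200 230 238 269 214.8 253.8
top cork_ring 0.66 270 308 222 261 289.4 241.9
top cork_ring 0.59 349 447 179 258 396.1 218.1
top counter_knob 0.6 387 411 207 249 399.8 230.6
side jar_center 0.78 229 251 188 226 240.4 206.8
side jar_center 0.44 188 222 231 265 204.8 248.0
side dispenser 0.66 172 215 37 166 189.9 109.6
side capped_jar 0.65 171 197 178 214 183.4 196.3
side cork_ring 0.77 188 222 231 265 204.9 248.0
side counter_knob 0.73 218 262 298 325 237.2 310.5
side counter_knob 0.68 229 251 188 226 240.5 206.7[ WARN:0@4.742] global loadsave.cpp:1063 imwrite_ Unsupported depth image for selected encoder is fallbacked to CV_8U.
```

View pics/z1.png

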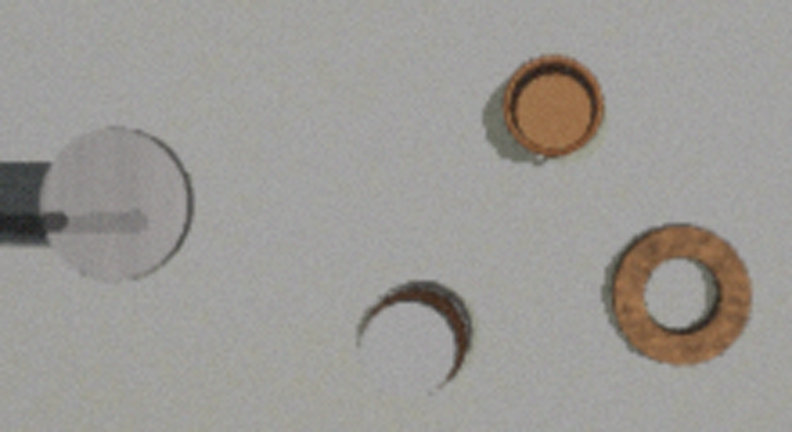

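View pics/z2.png

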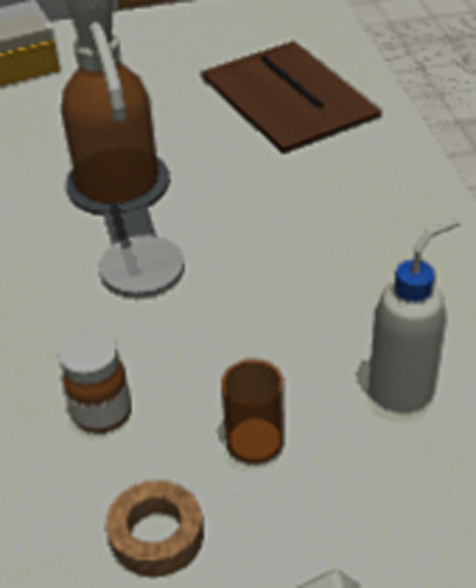

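```bash
cat >> h.py <<'E'
from scipy.spatial.transform import Rotation as Ro
def frame(z,x):
    z=z/np.linalg.norm(z);x=x-z*(x@z);x/=np.linalg.norm(x);return np.c_[x,np.cross(z,x),z]
def go(p,R):
    o=robot.observe();C=Ro.from_euler('xyz',o["tool_rot"]).as_matrix()
    print("t",round(o["time"],2),"d cm",(C.T@(np.array(p)-o["tool_pos"])*100).round(2),"rot deg",np.degrees(Ro.from_matrix(C.T@R).as_rotvec()).round(2),"q",o["qpos"].round(2))
yw=np.radians(-7.3);F=np.array([np.cos(yw),np.sin(yw),0]);V=np.array([-np.sin(yw),np.cos(yw),0])
c,s=np.cos(np.radians(35)),np.sin(np.radians(35))
U=c*F+s*np.array([0,0,1]);N=-s*F+c*np.array([0,0,1])
C0=np.array([.5585,-.3247,.085])
def knobR(deg): # pointer angle left of up
    a=np.radians(deg);return frame(-N,np.cos(a)*U+np.sin(a)*V)
def sideR(head,a): # heading deg, a deg below horizontal; jaw horizontal, x up-ish... 
    h=np.radians(head);a=np.radians(a);H=np.array([np.cos(h),np.sin(h),0])
    z=np.cos(a)*H-np.sin(a)*np.array([0,0,1]);return z,np.array([-H[1],H[0],0])
E
python3 - <<'E'
from h import *
print("jar",tri(np.array([240.4,197.1]),np.array([253.9,189.4])),onz("top",[253.9,189.4],.085),onz("side",[240.4,197.1],.085))
print("plate",tri(np.array([200.4,153.9]),np.array([132.2,216.7])),onz("top",[132.2,216.7],.012),onz("side",[200.4,153.9],.012))
T=lambda x,y:np.array([(x-421)/3.445+345,y/3.445+170])
# pin: on plane at 4mm above face
f=lambda w:proj("top",C0+w[0]*U+w[1]*V+.006*N)[0]-T(530,240)
w=least_squares(f,[0,0]).x;print("pin u,v",w,np.hypot(*w),np.degrees(np.arctan2(w[1],w[0])))
f=lambda w:proj("top",C0+w[0]*U+w[1]*V+.008*N)[0]-T(630,128)
w=least_squares(f,[0,0]).x;print("tip",w,np.degrees(np.arctan2(w[1],w[0])))
S=lambda x,y:np.array([x/3.828+195,y/3.828+255])
f=lambda w:proj("side",C0+w[0]*U+w[1]*V+.008*N)[0]-S(256,170)
w=least_squares(f,[0,0]).x;print("tip",w,np.degrees(np.arctan2(w[1],w[0])))
# spout dir in top: end (145,220)?
for k in (0,7.6): print(proj("side",C0+.044*N+.022*np.cos(np.radians(k))*-U),proj("top",C0+.044*N-.022*U))
go(C0+.12*N,knobR(7.6))
E
```

```text
jar (array([ 0.62164515, -0.04351817,  0.08284897]), np.float64(0.860842139704431)) [ 0.62023165 -0.04332239] [ 0.62330415 -0.045596  ]
plate (array([0.56006774, 0.21316621, 0.01349878]), np.float64(0.6744285143261095)) [0.55899763 0.21381592] [0.56213923 0.21443519]
pin u,v [-0.03852599  0.03332889] 0.050941801120609635 139.1368726160455
tip [0.04727243 0.00532141] 6.4226843688717565
tip [0.0501891  0.00762104] 8.634211512491337
[[218.18713515 311.87630918]] [[400.39679608 248.59984994]]
[[218.27056421 311.84035825]] [[400.39679608 248.59984994]]
t 1.4 d cm [-55.27 -71.11   1.82] rot deg [-50.33  -0.31 158.37] q [ 1.18  0.34  1.52 -0.    1.28 -0.15]
```

Run:
```python
from h import *
go([.36,.12,.32],frame(np.array([0,0,-1.]),np.array([0,1.,0])))
```

```text
t 1.4 d cm [-31.96 -32.04 -11.85] rot deg [ 0.   -0.   75.81] q [ 1.18  0.34  1.52 -0.    1.28 -0.15]
```

```bash
python3 -m creep '[[[-8,-8,-9,0,0,8,1],[-12,-12,-12,0,0,17,1],[-16,-16,-12,0,0,25,1],[-20,-20,-12,0,0,34,1],[-24,-24,-12,0,0,42,1],[-28,-28,-12,0,0,50,1],[-32,-32,-12,0,0,59,1],[-32,-32,-12,0,0,67,1]]]'
python3 - <<'E'
from h import *
go(C0+.13*N,knobR(7.6))
E
```

```text
time: 2.2
tool_pos: [0.3205, 0.1864, 0.3158]
tool_rot: [3.14, -0.0, 1.719]
contact_force: [1.2, 1.1, 0.0]
opening: 0.0918
t 2.2 d cm [-52.03   8.81  12.42] rot deg [-33.    21.64  94.78] q [ 0.32 -0.03  1.66  0.    1.51  0.17]
```

```bash
python3 -m creep '[[[-4,0,0,-2,1,6,1],[-8,1,0,-5,3,14,1],[-13,2,1,-8,5,22,1],[-18,3,2,-11,7,30,1],[-23,4,3,-14,9,38,1],[-28,5,4,-17,11,46,1],[-33,6,5,-20,13,54,1],[-38,7,6,-23,15,62,1]]]'
python3 - <<'E'
from h import *
go(C0+.12*N,knobR(7.6))
E
```

```text
time: 3.0
tool_pos: [0.442, -0.171, 0.2581]
tool_rot: [2.933, -0.404, 0.673]
contact_force: [0.6, 0.4, -1.8]
opening: 0.0917
t 3.0 d cm [-7.78 13.03  7.68] rot deg [-11.24   6.15  33.34] q [-0.81 -0.    1.89  0.44  1.04 -0.05]
```

```bash
python3 -m creep '[[[-2,3,1,-2,1,7,1],[-4,6,3,-5,3,14,1],[-6,10,5,-8,5,22,1],[-7.8,13,7,-11,6,30,1],[-7.8,13,7.7,-11.2,6.2,33.3,1],[-7.8,13,7.7,-11.2,6.2,33.3,1],[-7.8,13,7.7,-11.2,6.2,33.3,1]]]'
python3 - <<'E'
from h import *
go(C0+.030*N,knobR(7.6))
for c in("side","top"):cv2.imwrite(f"pics/{c}1.png",robot.read_camera(c)[:,:,::-1])
a=cv2.imread("pics/side1.png")[180:384,120:320];b=cv2.imread("pics/top1.png")[150:350,320:512]
cv2.imwrite("pics/z3.png",np.hstack([cv2.resize(a,(400,400)),cv2.resize(b,(384,400))]))
E
```

```text
time: 3.7
tool_pos: [0.4901, -0.3155, 0.1832]
tool_rot: [3.049, -0.605, 0.038]
contact_force: [-0.9, -0.8, 0.4]
opening: 0.0917
t 3.7 d cm [0.   0.06 9.01] rot deg [-0.09 -0.04  0.16] q [-0.96  0.24  1.93  0.74  0.68  0.08]
```

View pics/z3.png

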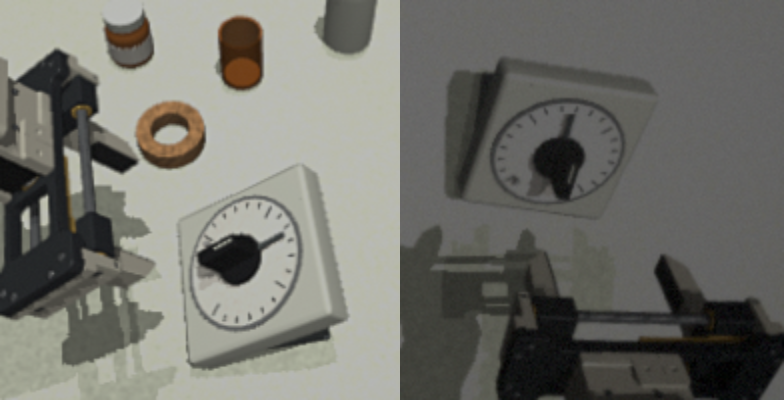

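Run:
```python
from h import *
o=robot.observe();C=Ro.from_euler('xyz',o["tool_rot"]).as_matrix()
for y in(-.046,.046):
    p=o["tool_pos"]+C@[0,y,.014]
    q=proj("top",p)[0];r=proj("side",p)[0];print((q-[320,150])*2+[400,0],(r-[120,180])*[2,400/204])
```

```text
[533.04558578 224.43853643] [160.58092987 184.75509563]
[640.59066539 228.16424247] [178.02009366 279.99066721]
```

Run:
```python
from h import *
o=robot.observe();C=Ro.from_euler('xyz',o["tool_rot"]).as_matrix()
im={c:cv2.resize(cv2.imread(f"pics/{c}1.png"),None,fx=4,fy=4,interpolation=2) for c in("top","side")}
im["top"]=np.clip(im["top"].astype(int)*1.8,0,255).astype(np.uint8)
for c in im:
  for y in(-.046,.046):
    for z,col in((.014,(0,0,255)),(0,(0,255,0)),(-.052,(255,0,0))):
      q=proj(c,o["tool_pos"]+C@[0,y,z])[0]*4+1.5
      cv2.circle(im[c],tuple(int(v) for v in q),4,col,-1)
a=im["side"][800:1360,400:800];b=im["top"][960:1400,1480:1880]
o2=np.zeros((560,800,3),np.uint8);o2[:a.shape[0],:400]=a;o2[:b.shape[0],400:]=b;cv2.imwrite("pics/z4.png",o2)
```

```text
(no output)
```

View pics/z4.png

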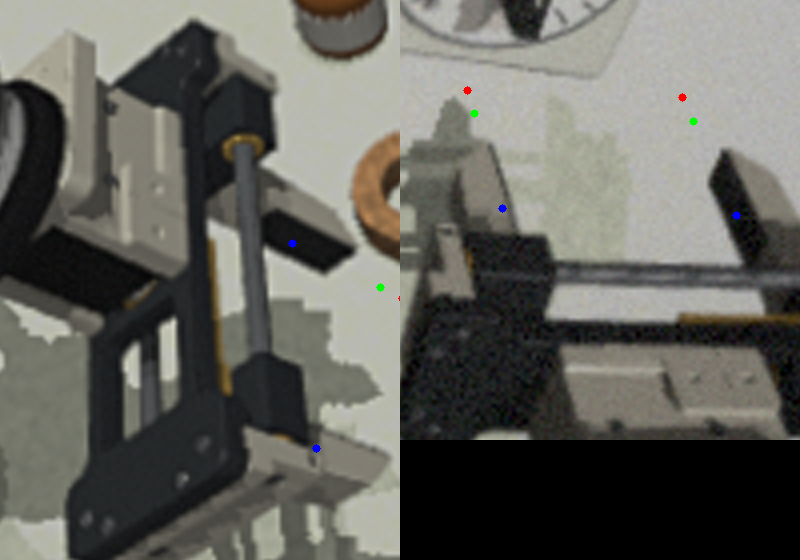

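Run:
```python
from h import *
def dr(o,ims,name):
  C=Ro.from_euler('xyz',o["tool_rot"]).as_matrix();out=[]
  for c in ims:
    im=cv2.resize(ims[c],None,fx=4,fy=4,interpolation=2);im=np.clip(im.astype(int)*1.5,0,255).astype(np.uint8)
    m=proj(c,o["tool_pos"])[0]*4
    for y in(-.046,.046):
      for z,col in((.014,(0,0,255)),(0,(0,255,0)),(-.052,(255,0,0))):
        q=proj(c,o["tool_pos"]+C@[0,y,z])[0]*4+1.5
        cv2.circle(im,tuple(int(v) for v in q),4,col,-1)
    x0=int(np.clip(m[0]-200,0,2048-400));y0=int(np.clip(m[1]-250,0,1536-500));out.append(im[y0:y0+500,x0:x0+400])
  cv2.imwrite(name,np.hstack(out))
o=robot.observe();print(o["time"],o["tool_pos"],o["tool_rot"],o["qvel"].round(3))
dr(o,{c:robot.read_camera(c)[:,:,::-1] for c in("side","top")},"pics/z5.png")
o=dict(tool_pos=np.array([0.12878363, 0.50898315, 0.20156153]),tool_rot=[3.14145890e+00, 3.98608534e-05, 2.89376902e+00])
dr(o,{c:cv2.imread(f"pics/{c}0.png") for c in("side","top")},"pics/z6.png")
```

```text
3.8 [ 0.49028691 -0.31568972  0.18397065] [ 3.04748371 -0.60609829  0.03796513] [ 0.001 -0.005  0.001  0.001 -0.005  0.004]
```

View pics/z5.png

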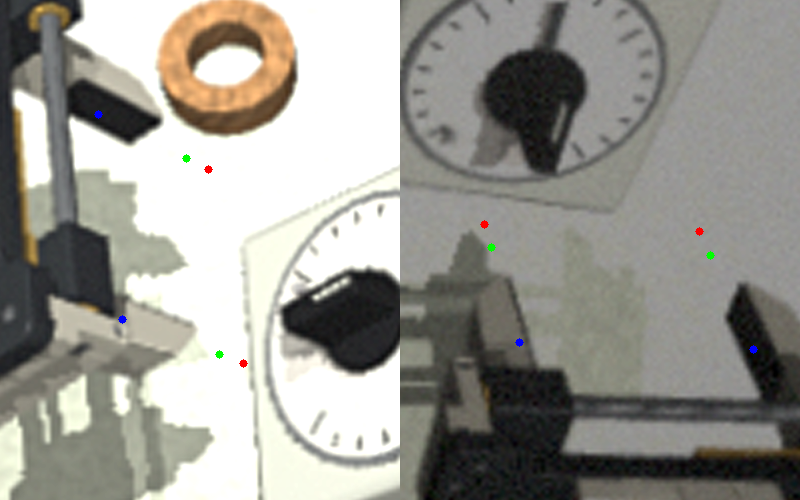

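View pics/z6.png

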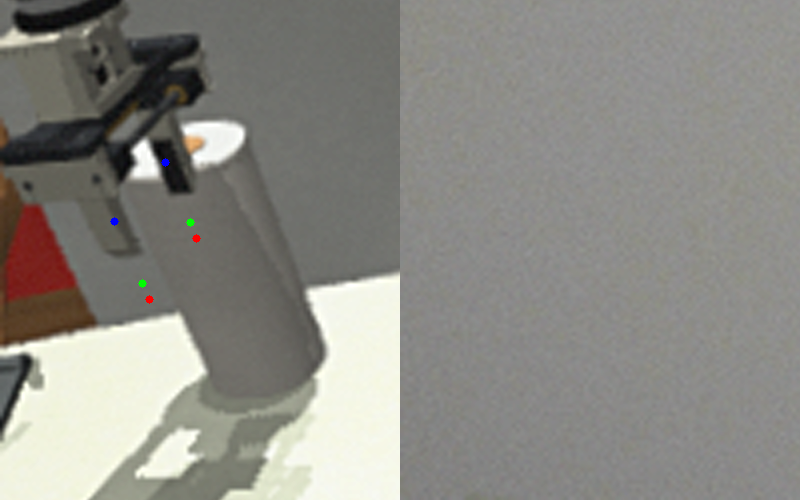

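Run:
```python
from h import *
o=robot.observe();C=Ro.from_euler('xyz',o["tool_rot"]).as_matrix()
off={}
for c in("side","top"):
    m=proj(c,o["tool_pos"])[0]*4
    off[c]=np.array([int(np.clip(m[0]-200,0,2048-400)),int(np.clip(m[1]-250,0,1536-500))])
S=lambda x,y:(np.array([x,y])+off["side"]-1.5)/4
T=lambda x,y:(np.array([x-400,y])+off["top"]-1.5)/4
for a,b in[((160,120),(512,277)),((195,328),(742,285))]:
    X,e=tri(S(*a),T(*b));print(X,e,"tool",(C.T@(X-o["tool_pos"])*1000).round(1))
```

```text
[ 0.48446417 -0.26716904  0.21055442] 0.040066846321849425 tool [ 11.8 -46.3 -28.6]
[ 0.4831612  -0.36061363  0.21512729] 0.483906782694703 tool [ 10.5  47.3 -26.3]
```

```bash
python3 -m creep '[[[0,0,4,0,0,0,1],[0,0.1,8,0,0,0,1],[0,0.1,9.2,0,0,0,1],[0,0.1,9.2,0,0,0,1]]]'
cat >> h.py <<'E'
def shot(name,cx,tz=-.0275,side=None):
  o=robot.observe();C=Ro.from_euler('xyz',o["tool_rot"]).as_matrix();out=[]
  for c in("side","top"):
    im=robot.read_camera(c)[:,:,::-1]
    im=cv2.resize(im,None,fx=4,fy=4,interpolation=2);im=np.clip(im.astype(int)*(1.7 if c=="top" else 1),0,255).astype(np.uint8)
    m=proj(c,np.array(cx))[0]*4
    w=o["opening"]/2
    for y in(-w,w):
        q=proj(c,o["tool_pos"]+C@[0,y,tz])[0]*4+1.5
        cv2.circle(im,tuple(int(v) for v in q),3,(0,0,255),-1)
    x0=int(np.clip(m[0]-200,0,2048-400));y0=int(np.clip(m[1]-250,0,1536-500));out.append(im[y0:y0+500,x0:x0+400]);print(c,x0,y0)
  cv2.imwrite(name,np.hstack(out))
E
python3 - <<'E'
from h import *
go(C0-.0115*N,knobR(7.6))
shot("pics/z7.png",C0+.03*N)
E
```

```text
time: 4.3
tool_pos: [0.5429, -0.3224, 0.1077]
tool_rot: [3.05, -0.605, 0.038]
contact_force: [0.4, -0.1, 1.1]
opening: 0.0919
t 4.3 d cm [-0.01  0.04  3.91] rot deg [-0.16 -0.03  0.17] q [-0.88  0.42  1.91  0.91  0.52 -0.06]
side 730 989
top 1410 689
```

View pics/z7.png

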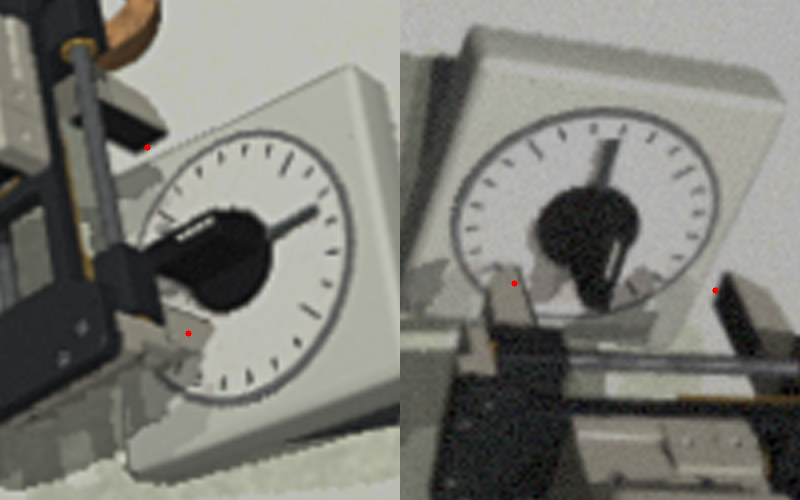

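```bash
python3 -m creep '[[[0,0,2,0,0,0,1],[0,0,3.3,0,0,0,1],[0,0,3.9,0,0,0,1],[0,0,3.9,0,0,0,1]]]' 15
python3 - <<'E'
from h import *
go(C0-.0115*N,knobR(7.6))
shot("pics/z8.png",C0+.03*N)
print(robot.observe()["contact_force"])
E
```

```text
time: 4.8
tool_pos: [0.565, -0.3261, 0.0779]
tool_rot: [3.047, -0.607, 0.038]
contact_force: [-0.1, -0.0, 0.4]
opening: 0.0919
t 4.8 d cm [-0.13 -0.08  0.19] rot deg [-0.02 -0.14  0.19] q [-0.85  0.5   1.88  0.99  0.47 -0.13]
side 730 989
top 1410 689
[ 0.09004714 -0.28318036 -0.69723525]
```

View pics/z8.png

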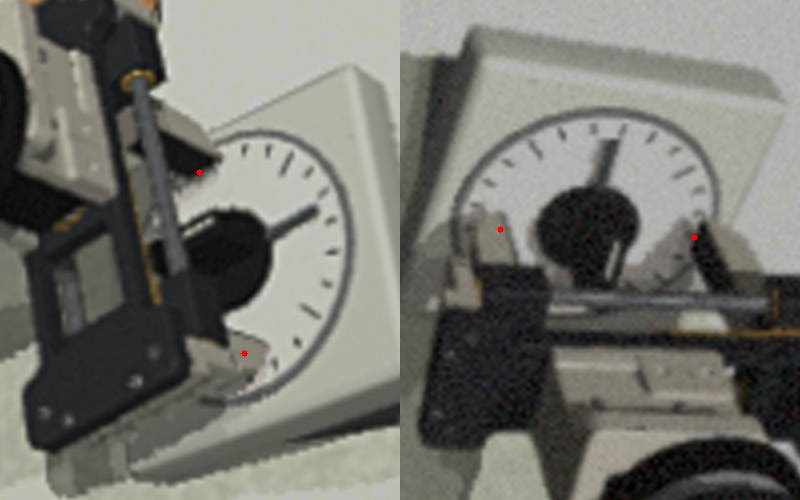

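```bash
python3 -m creep '[[[-0.1,-0.05,0.1,0,0,0,0.2],[-0.1,-0.05,0.1,0,0,0,-0.4],[-0.1,-0.05,0.1,0,0,0,-1],[-0.1,-0.05,0.1,0,0,0,-1],[-0.1,-0.05,0.1,0,0,0,-1],[-0.1,-0.05,0.1,0,0,0,-1],[-0.1,-0.05,0.1,0,0,0,-1],[-0.1,-0.05,0.1,0,0,0,-1]]]' 15
python3 - <<'E'
from h import *
print({k:v for k,v in robot.observe().items() if k in("torque","contact_force","opening","qpos")})
E
```

```text
time: 5.7
tool_pos: [0.5647, -0.326, 0.0771]
tool_rot: [3.046, -0.607, 0.039]
contact_force: [0.3, -0.1, -0.3]
opening: 0.0324
{'qpos': array([-0.84586695,  0.50285629,  1.88566963,  1.00134666,  0.46706157,
       -0.1347665 ]), 'contact_force': array([ 0.27627424, -0.10858507, -0.25351255]), 'torque': array([ 0.00546109,  0.53998449, -0.05621698]), 'opening': 0.03243077818355801}
```

```bash
python3 -m creep '[[[0,0,0,0,0,0,-1],[0,0,0,0,0,0,-1],[0,0,0,0,0,0,-1],[0,0,0,0,0,0,-1]]]' 15
python3 - <<'E'
from h import *
print({k:v for k,v in robot.observe().items() if k in("torque","contact_force","opening","qpos")})
shot("pics/z9.png",C0+.03*N)
E
```

```text
time: 6.1
tool_pos: [0.5646, -0.3238, 0.0767]
tool_rot: [3.05, -0.607, 0.039]
contact_force: [-0.6, 5.0, 3.2]
opening: 0.014
{'qpos': array([-0.84486305,  0.50255372,  1.88719891,  1.00130944,  0.46983942,
       -0.13471549]), 'contact_force': array([-0.56952779,  5.03998563,  3.15426531]), 'torque': array([0.79108615, 0.44722514, 0.47636263]), 'opening': 0.01404684978669503}
side 730 989
top 1410 689
```

View pics/z9.png

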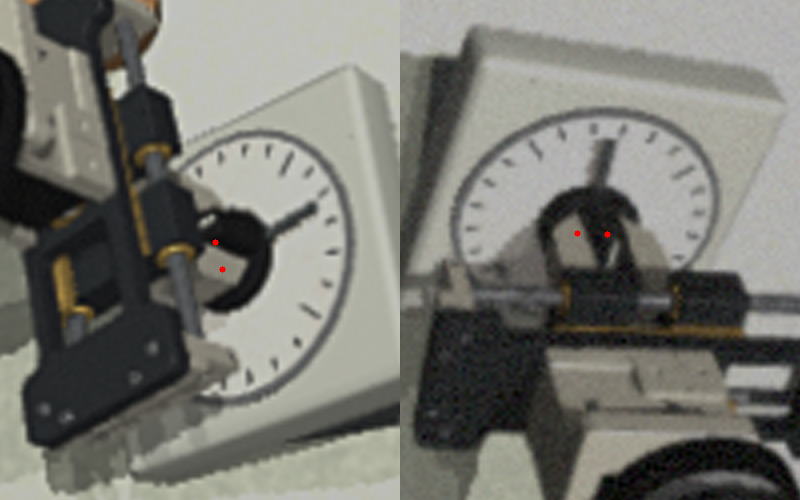

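```bash
python3 -m creep '[[[0,0,0,0,0,-6,-1],[0,0,0,0,0,-14,-1],[0,0,0,0,0,-22,-1],[0,0,0,0,0,-30,-1],[0,0,0,0,0,-38,-1],[0,0,0,0,0,-46,-1],[0,0,0,0,0,-54,-1],[0,0,0,0,0,-62,-1]]]' 15
python3 - <<'E'
from h import *
go(C0-.0115*N,knobR(7.6))
print({k:v for k,v in robot.observe().items() if k in("torque","contact_force","opening","qpos")})
shot("pics/z10.png",C0+.03*N)
E
```

```text
time: 7.0
tool_pos: [0.5637, -0.322, 0.0759]
tool_rot: [2.561, -0.202, 1.16]
contact_force: [-6.3, 5.5, 3.1]
opening: 0.0138
t 7.0 d cm [-0.28  0.23  0.12] rot deg [-0.34 -0.28 62.55] q [-0.84  0.5   1.89  1.    0.47 -1.22]
{'qpos': array([-0.84455516,  0.50224622,  1.88961137,  1.00056372,  0.4716313 ,
       -1.22244198]), 'contact_force': array([-6.32907296,  5.52125123,  3.12559798]), 'torque': array([0.58101726, 1.05419124, 0.34799299]), 'opening': 0.01379750973833536}
side 730 989
top 1410 689
```

View pics/z10.png

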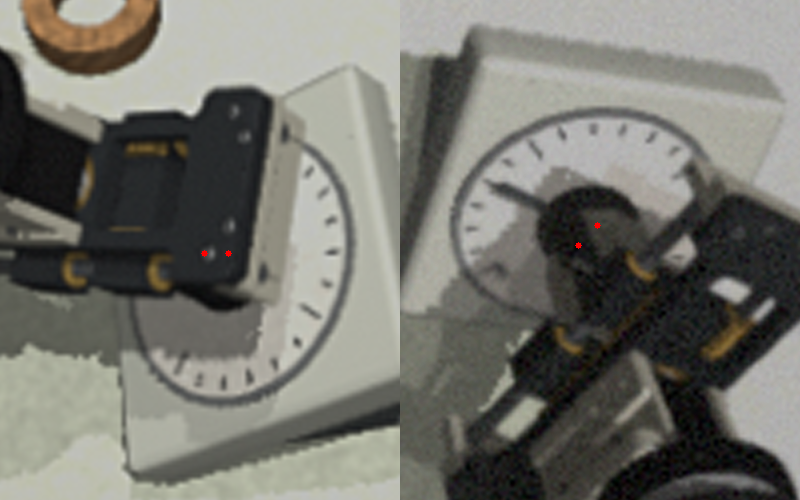

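```bash
python3 -m creep '[[[0,0,0,0,0,-6,-1],[0,0,0,0,0,-14,-1],[0,0,0,0,0,-22,-1],[0,0,0,0,0,-30,-1],[0,0,0,0,0,-38,-1],[0,0,0,0,0,-46,-1],[0,0,0,0,0,-52,-1],[0,0,0,0,0,-55,-1]]]' 15
python3 - <<'E'
from h import *
go(C0-.0115*N,knobR(7.6))
print({k:v for k,v in robot.observe().items() if k in("torque","contact_force","opening","qpos")})
shot("pics/z11.png",C0+.03*N)
E
```

```text
time: 7.9
tool_pos: [0.5622, -0.322, 0.0749]
tool_rot: [2.621, 0.331, 1.972]
contact_force: [-8.8, 0.4, -0.2]
opening: 0.0141
t 7.9 d cm [-0.44  0.07  0.13] rot deg [ -0.34  -0.37 117.63] q [-0.85  0.5   1.89  1.    0.47 -2.18]
{'qpos': array([-0.84578039,  0.50233698,  1.89188706,  0.99902849,  0.47067066,
       -2.18432732]), 'contact_force': array([-8.77454302,  0.42933104, -0.15409043]), 'torque': array([-0.16969719,  1.61005129, -0.25434135]), 'opening': 0.014149412558753408}
side 730 989
top 1410 689
```

View pics/z11.png

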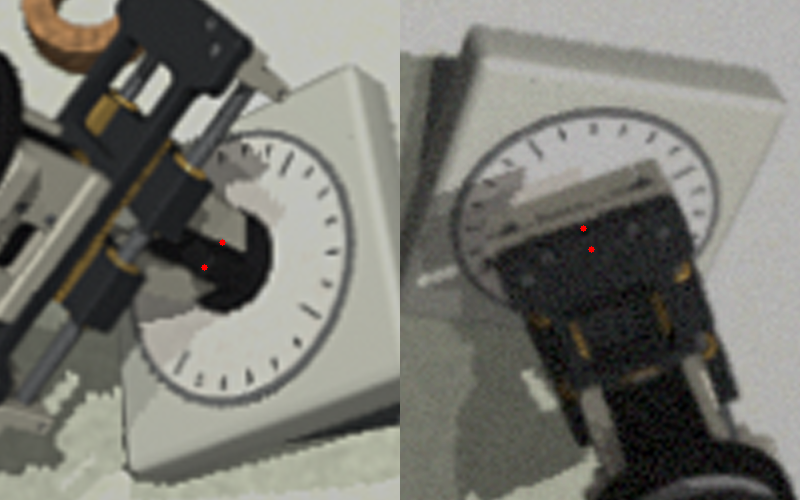

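```bash
cat > s.py <<'E'
from h import *
o=robot.observe();C=Ro.from_euler('xyz',o["tool_rot"]).as_matrix()
go(C0-.0115*N,knobR(7.6));print("tool F",(C.T@o["contact_force"]).round(2),"M",(C.T@o["torque"]).round(3),"eff6",o["joint_efforts"][5].round(3),"op",o["opening"].round(4))
E
python3 s.py
python3 -m creep '[[[0,0,0,0,0,-3,-1],[0,0,0,0,0,-5,-1],[0,0,0,0,0,-5,-1]]]' 15;python3 s.py
python3 -m creep '[[[0,0,0,0,0,-2,-1],[0,0,0,0,0,-3,-1],[0,0,0,0,0,-3,-1]]]' 15;python3 s.py
```

```text
t 8.0 d cm [-0.45  0.07  0.12] rot deg [ -0.35  -0.37 117.52] q [-0.85  0.5   1.89  1.    0.47 -2.18]
time: 8.3
tool_pos: [0.562, -0.322, 0.0747]
tool_rot: [2.649, 0.373, 2.051]
contact_force: [-2.8, -0.5, 0.4]
opening: 0.0137
t 8.3 d cm [-0.45  0.06  0.13] rot deg [ -0.35  -0.36 122.54] q [-0.85  0.5   1.89  1.    0.47 -2.27]
time: 8.6
tool_pos: [0.5619, -0.3221, 0.0747]
tool_rot: [2.668, 0.397, 2.101]
contact_force: [-1.3, -0.7, -0.1]
opening: 0.0136
t 8.6 d cm [-0.45  0.04  0.13] rot deg [ -0.34  -0.36 125.51] q [-0.85  0.5   1.89  1.    0.47 -2.32]Traceback (most recent call last):
  File "s.py", line 3, in <module>
    go(C0-.0115*N,knobR(7.6));print("tool F",(C.T@o["contact_force"]).round(2),"M",(C.T@o["torque"]).round(3),"eff6",o["joint_efforts"][5].round(3),"op",o["opening"].round(4))
                                                                                                                                                         ^^^^^^^^^^^^^^^^^^
AttributeError: 'float' object has no attribute 'round'
Traceback (most recent call last):
  File "s.py", line 3, in <module
[... 179 characters left out ...]
                                                                                                                                                        ^^^^^^^^^^^^^^^^^^
AttributeError: 'float' object has no attribute 'round'
Traceback (most recent call last):
  File "s.py", line 3, in <module>
    go(C0-.0115*N,knobR(7.6));print("tool F",(C.T@o["contact_force"]).round(2),"M",(C.T@o["torque"]).round(3),"eff6",o["joint_efforts"][5].round(3),"op",o["opening"].round(4))
                                                                                                                                                         ^^^^^^^^^^^^^^^^^^
AttributeError: 'float' object has no attribute 'round'
```

```bash
sed -i 's/o\["opening"\].round(4)/round(o["opening"],4)/' s.py
python3 s.py
python3 -m creep '[[[0,0,0,0,0,-2,-1],[0,0,0,0,0,-3,-1],[0,0,0,0,0,-3,-1]]]' 15;python3 s.py
```

```text
t 8.6 d cm [-0.45  0.04  0.13] rot deg [ -0.34  -0.36 125.51] q [-0.85  0.5   1.89  1.    0.47 -2.32]
tool F [ 0.1  -1.3  -0.65] M [ 0.485  0.156 -0.071] eff6 -0.128 op 0.0136
time: 8.9
tool_pos: [0.5619, -0.3221, 0.0747]
tool_rot: [2.688, 0.42, 2.151]
contact_force: [-2.2, -0.8, 0.1]
opening: 0.0138
t 8.9 d cm [-0.46  0.02  0.13] rot deg [ -0.34  -0.37 128.44] q [-0.85  0.5   1.89  1.    0.47 -2.37]
tool F [ 0.45 -1.89 -1.26] M [0.47  0.223 0.224] eff6 -0.474 op 0.0138
```

```bash
python3 -m creep '[[[0,0,0,0,0,-2,-1],[0,0,0,0,0,-2,-1],[0,0,0,0,0,-2,-1]]]' 15;python3 s.py
```

```text
time: 9.2
tool_pos: [0.5619, -0.3221, 0.0746]
tool_rot: [2.701, 0.434, 2.184]
contact_force: [-1.1, 0.1, -0.5]
opening: 0.0145
t 9.2 d cm [-0.46  0.01  0.13] rot deg [ -0.33  -0.39 130.34] q [-0.85  0.5   1.89  1.    0.47 -2.41]
tool F [ 0.82 -0.82 -0.19] M [0.434 0.277 0.35 ] eff6 -0.389 op 0.0145
```

```bash
python3 -m creep '[[[0,0,0,0,0,-1.5,-1],[0,0,0,0,0,-1.5,-1]]]' 15;python3 s.py
python3 -m creep '[[[0,0,0,0,0,0,-0.3],[0,0,0,0,0,0,0.2],[0,0,0,0,0,0,0.2],[0,0,0,0,0,0,0.2],[0,0,-3,0,0,0,0.2],[0,0,-7,0,0,0,0.2],[0,0,-11,0,0,0,0.2],[0,0,-14,0,0,0,0.2]]]' 15;python3 s.py
python3 - <<'E'
from h import *
shot("pics/z12.png",C0+.03*N)
E
```

```text
time: 9.4
tool_pos: [0.5618, -0.322, 0.0746]
tool_rot: [2.713, 0.445, 2.21]
contact_force: [-2.5, 0.8, 0.4]
opening: 0.0147
t 9.4 d cm [-0.47 -0.    0.13] rot deg [ -0.34  -0.4  131.87] q [-0.85  0.5   1.89  1.    0.47 -2.43]
tool F [ 1.72 -0.81 -1.8 ] M [0.438 0.37  0.405] eff6 -0.618 op 0.0147
time: 10.2
tool_pos: [0.4814, -0.3128, 0.1913]
tool_rot: [2.713, 0.446, 2.211]
contact_force: [0.3, -1.1, 0.3]
opening: 0.0552
t 10.2 d cm [-0.43 -0.   14.33] rot deg [ -0.29  -0.33 131.9 ] q [-0.98  0.21  1.93  0.73  0.71 -2.21]
tool F [-1.03 -0.45 -0.01] M [ 0.294  0.199 -0.033] eff6 -0.258 op 0.0552
side 730 989
top 1410 689
```

View pics/z12.png

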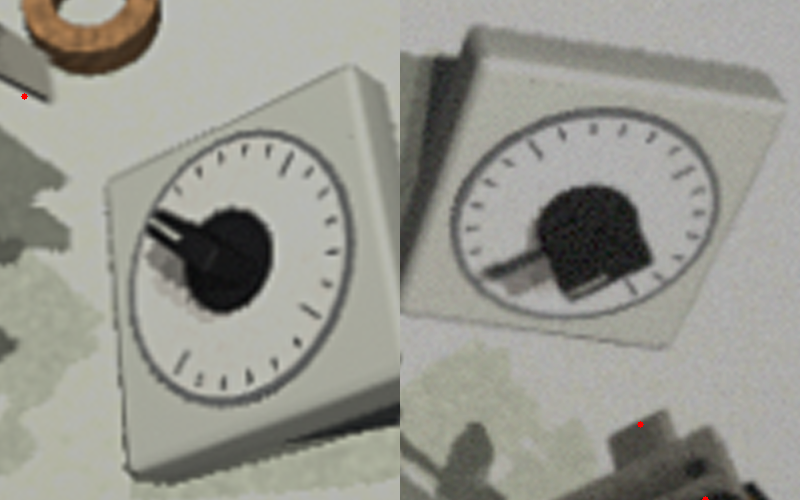

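Run:
```python
from h import *
px=(np.array([487-400,275])+[1410,689]-1.5)/4
for h in(.004,.008):
  f=lambda w:proj("top",C0+w[0]*U+w[1]*V+h*N)[0]-px
  w=least_squares(f,[0,0]).x;print(w,np.degrees(np.arctan2(w[1],w[0])))
im=robot.read_camera("top");b=im[205:265,355:425,::-1];s=im[195:265];
b=np.clip(cv2.resize(b,None,fx=10,fy=10,interpolation=2).astype(int)*1.7,0,255).astype(np.uint8);cv2.imwrite("pics/z13.png",b[:600])
```

```text
[-0.04342827  0.03704269] 139.5370614643339
[-0.04033571  0.0387621 ] 136.13972153209528
```

View pics/z13.png

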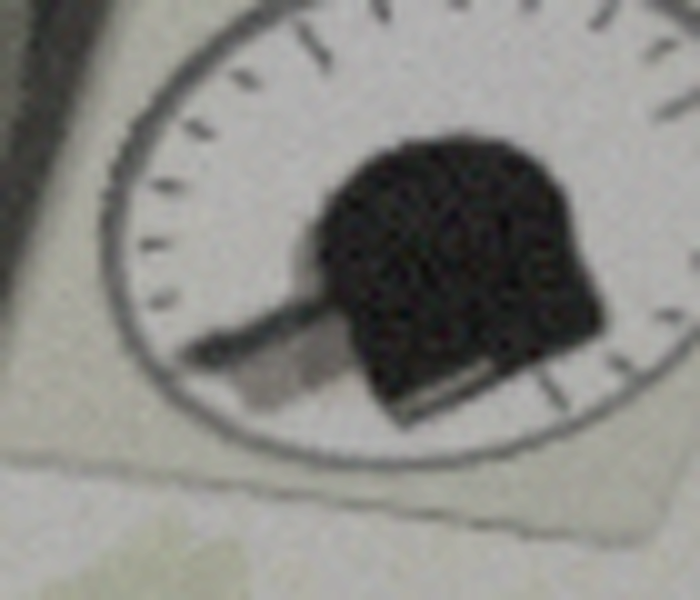

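```bash
cat >> h.py <<'E'
GZ=-.0465
JAR=np.array([.6215,-.0445]);PL=np.array([.5605,.214])
def RB(head=5,a=50):
    z,l=sideR(head,a);return frame(z,np.cross(l,z))
def gp(p,R): return np.array(p)-R[:,2]*GZ
E
python3 - <<'E'
from h import *
R=RB();print(R.round(3))
go(gp([.45,-.13,.25],R),R)
pg=np.r_[JAR,.055]-.1*R[:,2];print(pg)
go(gp(pg,R),R)
E
```

```text
[[-0.763 -0.087  0.64 ]
 [-0.067  0.996  0.056]
 [-0.643  0.    -0.766]]
t 10.35 d cm [12.61 13.5  -3.33] rot deg [ -8.83  -2.22 -50.17] q [-0.98  0.21  1.93  0.73  0.71 -2.21]
[ 0.55746584 -0.05010226  0.13160444]
t 10.35 d cm [17.76 21.25 11.94] rot deg [ -8.83  -2.22 -50.17] q [-0.98  0.21  1.93  0.73  0.71 -2.21]
```

```bash
python3 -m creep '[[[3,3,-3,-1,0,-3,1],[5,6,-3.3,-2,0,-10,1],[7,9,-3.3,-4,-1,-18,1],[9,11,-3.3,-5,-1,-26,1],[11,13,-3.3,-6,-1,-34,1],[12.6,13.5,-3.3,-8,-2,-42,1],[12.6,13.5,-3.3,-9,-2,-50,1],[12.6,13.5,-3.3,-9,-2,-50,1]]]';python3 - <<'E'
from h import *
R=RB()
pg=np.r_[JAR,.055]-.1*R[:,2]
go(gp(pg,R),R)
E
```

```text
time: 11.15
tool_pos: [0.48, -0.1271, 0.2129]
tool_rot: [3.133, 0.695, -3.058]
contact_force: [-0.2, 0.4, 0.0]
opening: 0.0916
t 11.15 d cm [-1.24  6.9  16.3 ] rot deg [ 0.33 -0.2  -0.16] q [-0.77  0.01  2.16  0.88  0.69 -3.06]
```

```bash
python3 -m creep '[[[0,2,0,0,0,0,1],[0,5,0,0,0,0,1],[-0.6,7,3,0,0,0,1]]]';python3 - <<'E'
from h import *
R=RB()
pg=np.r_[JAR,.055]-.1*R[:,2]
go(gp(pg,R),R)
E
```

```text
time: 11.45
tool_pos: [0.4976, -0.0551, 0.1953]
tool_rot: [3.133, 0.697, -3.064]
contact_force: [2.1, -1.1, 0.6]
opening: 0.0917
t 11.45 d cm [-0.51 -0.05 13.39] rot deg [ 0.14 -0.04 -0.44] q [-0.53  0.01  2.22  0.93  0.49 -2.93]
```

```bash
cat > fk.py <<'E'
import numpy as np
from scipy.spatial.transform import Rotation as Ro
from scipy.optimize import least_squares
Sm=[([1.17695,.34196,1.5241,0,1.2754,-.14601],[.12878,.50898,.20156],[3.14146,0,2.89377]),
([0.32,-0.03,1.66,0,1.51,0.17],[0.3205,0.1864,0.3158],[3.14,0,1.719]),
([-0.81,0,1.89,0.44,1.04,-0.05],[0.442,-0.171,0.2581],[2.933,-0.404,0.673]),
([-0.96,0.24,1.93,0.74,0.68,0.08],[0.4901,-0.3155,0.1832],[3.049,-0.605,0.038]),
([-0.88,0.42,1.91,0.91,0.52,-0.06],[0.5429,-0.3224,0.1077],[3.05,-0.605,0.038]),
([-0.84586695,0.50285629,1.88566963,1.00134666,0.46706157,-0.1347665],[0.5647,-0.326,0.0771],[3.046,-.607,.039]),
([-0.84578039,0.50233698,1.89188706,0.99902849,0.47067066,-2.18432732],[0.5622,-0.322,0.0749],[2.621,0.331,1.972]),
([-0.98,0.21,1.93,0.73,0.71,-2.21],[0.4814,-0.3128,0.1913],[2.713,0.446,2.211]),
([-0.77,0.01,2.16,0.88,0.69,-3.06],[0.48,-0.1271,0.2129],[3.133,0.695,-3.058]),
([-0.53,0.01,2.22,0.93,0.49,-2.93],[0.4976,-0.0551,0.1953],[3.133,0.697,-3.064])]
ry=lambda a:Ro.from_euler('y',a).as_matrix();rz=lambda a:Ro.from_euler('z',a).as_matrix()
def fk(q,p):
    a0,y0,h,L1,e1,L2,e2,d,c=p
    A=rz(q[0]);B=A@ry(q[1]);D=B@ry(q[2]);E=D@rz(q[3])@ry(q[4])
    x=A@[a0,y0,h]+B@[e1,0,L1]+D@[e2,0,L2]+E@[0,0,d]
    return x,E@rz(q[5]+c)
def res(p):
    r=[]
    for q,x,e in Sm:
        X,R=fk(q,p);r+=list((X-x)*10)+list((R-Ro.from_euler('xyz',e).as_matrix()).ravel()*.5)
    return np.array(r+list(.001*(np.array(p)-P0)))
P0=np.array([0,.077,.3,.4,0,.4,0,.2,np.pi/2])
s=least_squares(res,P0);P=s.x
def ik(x,R,q0):
    lo=np.array([-2.53,-.77,.04,-1,.28,-3.11]);hi=np.array([2.53,2.02,2.7,4.14,2.66,3.11])
    f=lambda q:np.r_[(fk(q,P)[0]-x)*5,(fk(q,P)[1]-R).ravel()]
    r=least_squares(f,np.clip(q0,lo+.01,hi-.01),bounds=(lo,hi));return r.x,np.abs(r.fun).max()
if __name__=="__main__":
    print(P.round(4))
    for q,x,e in Sm:
        X,R=fk(q,P);print(((X-x)*1000).round(1),np.abs(R-Ro.from_euler('xyz',e).as_matrix()).max().round(3))
E
python3 fk.py
```

```text
[ 1.5000e-03  7.6500e-02  2.2270e-01  5.0400e-01 -7.0000e-04  3.7970e-01
  4.5600e-02  3.4180e-01  1.5713e+00]
[0.1 0.5 0.3] 0.0
[-0.4  0.3  0.9] 0.001
[-0.8  0.6 -1.4] 0.006
[ 0.1  1.4 -3.5] 0.004
[-2.2 -1.1  1.2] 0.004
[-0.4 -0.2 -0.1] 0.001
[-0.4 -0.2 -0.1] 0.001
[ 0.7 -2.   1.9] 0.006
[ 1.   0.8 -1.2] 0.011
[1.1 1.  2. ] 0.005
```

Run:
```python
from h import *
import fk
q0=robot.observe()["qpos"]
fl=np.diag([-1,-1,1.])
for a in(30,40,50,60):
  for hd in(-45,-30,-15,0,15,30,45,60):
    for k in(0,1):
      R=RB(hd,a)@(fl if k else np.eye(3))
      row=[];ok=True
      pts=[np.r_[JAR,.055],np.r_[JAR,.055]-.1*R[:,2],np.r_[JAR,.175],np.r_[PL,.067],np.r_[PL,.067]-.12*R[:,2]]
      for p in pts:
        best=None
        for s in ([q0[0],.3,1.9,.5,.7,q0[5]],[q0[0],.3,1.9,1.5,.7,0],[0,.3,1.9,2.8,.7,0],[0,.3,1.9,-.5,.7,0]):
          q,e=fk.ik(gp(p,R),R,np.array(s))
          if e<2e-3 and (best is None or abs(q[4]-1.2)<abs(best[4]-1.2)): best=q
        if best is None: ok=False;break
        row.append(best)
      if ok: print(a,hd,k,"jar",row[0].round(2),"plate",row[3].round(2),"minq5",min(r[4] for r in row).round(2),"max|q6|",max(abs(r[5]) for r in row).round(2))
```

```text
30 0 0 jar [-0.33  0.77  2.23  2.78  0.91  1.63] plate [0.41 0.74 2.22 3.6  0.88 1.48] minq5 0.59 max|q6| 1.85
30 0 1 jar [-0.33  0.77  2.23  2.78  0.91 -1.51] plate [ 0.41  0.74  2.22  3.6   0.88 -1.67] minq5 0.59 max|q6| 1.7
30 15 0 jar [-0.48  0.77  2.17  2.3   0.91  1.74] plate [0.22 0.73 2.29 3.09 0.93 1.58] minq5 0.72 max|q6| 2.13
30 15 1 jar [-0.48  0.77  2.17  2.3   0.91 -1.4 ] plate [ 0.22  0.73  2.29  3.09  0.93 -1.56] minq5 0.72 max|q6| 1.57
30 30 0 jar [-0.58  0.79  2.05  1.85  0.94  1.91] plate [0.03 0.73 2.28 2.61 0.94 1.64] minq5 0.89 max|q6| 2.29
30 30 1 jar [-0.58  0.79  2.05  1.85  0.94 -1.23] plate [ 0.03  0.73  2.28  2.61  0.94 -1.5 ] minq5 0.89 max|q6| 1.52
30 45 0 jar [-0.63  0.82  1.88  1.47  1.03  2.08] plate [-0.11  0.74  2.2   2.13  0.93  1.77] minq5 0.93 max|q6| 2.37
30 45 1 jar [-0.63  0.82  1.88  1.47  1.03 -1.07] plate [-0.11  0.74  2.2   2.13  0.93 -1.37] minq5 0.93 max|q6| 1.37
30 60 0 jar [-0.63  0.87  1.69  1.19  1.19  2.19] plate [-0.19  0.76  2.06  1.7   0.97  1.95] minq5 0.97 max|q6| 2.41
30 60 1 jar [-0.63  0.87  1.69  1.19  1.19 -0.95] plate [-0
[... 2028 characters left out ...]
2
60 -45 1 jar [-0.03  0.64  1.79 -0.87  0.47  3.06] plate [ 0.47  0.66  1.68 -0.75  0.77 -2.91] minq5 0.47 max|q6| 3.06
60 -30 0 jar [-0.1   0.61  1.86 -0.85  0.28 -0.36] plate [ 0.44  0.62  1.79 -0.84  0.59  0.07] minq5 0.28 max|q6| 0.82
60 -30 1 jar [-0.1   0.61  1.86 -0.85  0.28  2.78] plate [ 0.44  0.62  1.79 -0.84  0.59 -3.07] minq5 0.28 max|q6| 3.07
60 45 1 jar [-0.42  0.66  1.74  0.8   0.71 -0.25] plate [0.07 0.56 1.93 0.96 0.41 0.01] minq5 0.41 max|q6| 0.25
60 60 0 jar [-0.44  0.7   1.63  0.7   0.89  2.75] plate [0.02 0.59 1.86 0.87 0.59 2.97] minq5 0.59 max|q6| 3.11
60 60 1 jar [-0.44  0.7   1.63  0.7   0.89 -0.39] plate [ 0.02  0.59  1.86  0.87  0.59 -0.17] minq5 0.59 max|q6| 0.39
```

```bash
cat >> h.py <<'E'
FL=np.diag([-1,-1,1.])
E
python3 - <<'E'
from h import *
import fk
R=RB(40,40)@FL
pg=np.r_[JAR,.055]-.1*R[:,2]
print(pg,fk.ik(gp(pg,R),R,np.array([-.6,.6,1.9,1.2,.8,-.8])))
v=pg+[-.06,-.03,.06]
print(fk.ik(gp(v,R),R,np.array([-.6,.6,1.9,1.2,.8,-.8])))
go(gp(v,R),R)
go(gp(pg,R),R)
E
python3 -m creep '[[[0,0,-3,0,0,8,1],[0,0,-5,0,0,16,1],[0,0,-5,0,0,24,1],[0,0,-5,0,0,32,1],[0,0,-5,0,0,40,1],[0,0,-5,0,0,48,1],[0,0,-5,0,0,56,1],[0,0,-5,0,0,64,1]]]'
python3 - <<'E'
from h import *
R=RB(40,40)@FL
pg=np.r_[JAR,.055]-.1*R[:,2]
v=pg+[-.06,-.03,.06]
go(gp(v,R),R)
E
```

```text
[ 0.56281759 -0.09374039  0.11927876] (array([-0.7187255 ,  0.56930964,  1.96853577,  1.23025292,  0.93248901,
       -0.79790778]), np.float64(4.2202352723563763e-13))
(array([-0.86562031,  0.41199192,  2.01036322,  1.06985729,  1.06199641,
       -0.71663043]), np.float64(3.552758087721486e-10))
t 11.45 d cm [ 0.74 -4.86  5.33] rot deg [-13.08  33.61 150.74] q [-0.53  0.01  2.22  0.93  0.49 -2.93]
t 11.45 d cm [-0.17 -2.41 13.94] rot deg [-13.08  33.61 150.74] q [-0.53  0.01  2.22  0.93  0.49 -2.93]
time: 12.25
tool_pos: [0.466, -0.0582, 0.2331]
tool_rot: [2.492, 0.272, 2.002]
contact_force: [-0.1, -0.5, -0.5]
opening: 0.092
t 12.25 d cm [-4.06 -2.72 10.27] rot deg [ 5.54 28.58 87.95] q [-0.61 -0.12  2.21  0.78  0.63 -1.67]
```

```bash
python3 -m creep '[[[0,0,1,0,2,7,1],[0,0,2,1,5,15,1],[-1,0,4,1,7,23,1],[-2,-1,5,2,10,31,1],[-3,-1,7,2,13,39,1],[-4,-2,8,3,15,47,1],[-4,-2.7,10,4,18,55,1],[-4,-2.7,10,4,20,63,1]]]'
python3 - <<'E'
from h import *
R=RB(40,40)@FL
pg=np.r_[JAR,.055]-.1*R[:,2]
go(gp(pg+[-.04,-.03,.04],R),R)
go(gp(pg,R),R)
E
```

```text
time: 13.05
tool_pos: [0.5289, -0.1012, 0.1486]
tool_rot: [2.74, -0.637, 1.228]
contact_force: [-0.5, 0.4, -0.5]
opening: 0.0916
t 13.05 d cm [-0.54  1.05  2.61] rot deg [ 1.77  8.44 24.2 ] q [-0.79  0.33  2.01  0.98  0.93 -0.98]
t 13.05 d cm [0.43 1.36 8.93] rot deg [ 1.77  8.44 24.2 ] q [-0.79  0.33  2.01  0.98  0.93 -0.98]
```

```bash
python3 -m creep '[[[-0.3,0.5,1,1,3,8,1],[-0.5,1,2.6,1,6,16,1],[0,1.2,5,1.8,8.4,24.2,1],[0.4,1.4,7.5,1.8,8.4,24.2,1],[0.4,1.4,8.9,1.8,8.4,24.2,1],[0.4,1.4,8.9,1.8,8.4,24.2,1]]]'
python3 - <<'E'
from h import *
R=RB(40,40)@FL
go(gp(np.r_[JAR,.055],R),R)
shot("pics/z14.png",np.r_[JAR,.07])
E
```

```text
time: 13.65
tool_pos: [0.59, -0.0701, 0.0875]
tool_rot: [-3.134, -0.871, 0.693]
contact_force: [0.0, 0.1, -0.1]
opening: 0.0919
t 13.65 d cm [0.14 0.1  9.85] rot deg [-0.2   0.12 -0.18] q [-0.72  0.57  1.97  1.23  0.93 -0.79]
side 758 554
top 818 506
```

View pics/z14.png

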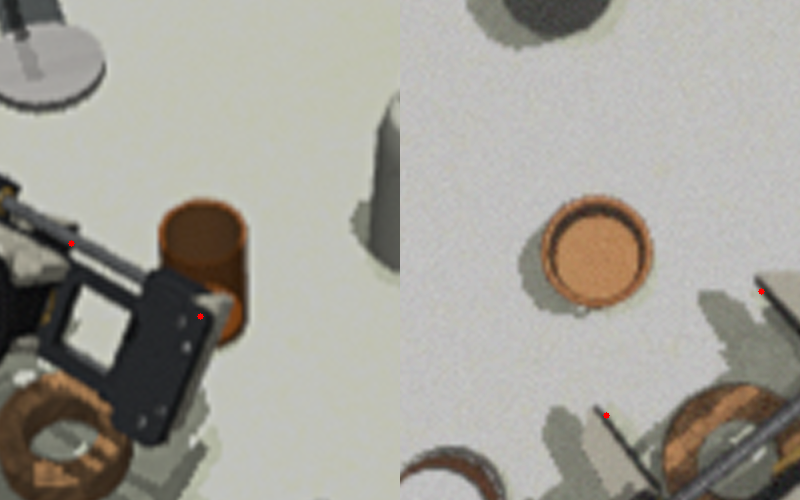

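```bash
python3 -m creep '[[[0,0,3,0,0,0,1],[0.1,0,6,0,0,0,1],[0.1,0,8.5,0,0,0,1],[0.1,0,9.8,0,0,0,1],[0.1,0,9.8,0,0,0,1]]]'
python3 - <<'E'
from h import *
R=RB(40,40)@FL
go(gp(np.r_[JAR,.055],R),R)
shot("pics/z15.png",np.r_[JAR,.07])
E
```

```text
time: 14.25
tool_pos: [0.6479, -0.0219, 0.0268]
tool_rot: [-3.139, -0.871, 0.697]
contact_force: [1.0, 0.7, 0.6]
opening: 0.0916
t 14.25 d cm [-0.08  0.03  0.18] rot deg [-0.13  0.08 -0.04] q [-0.56  0.72  1.91  1.42  0.83 -0.89]
side 758 554
top 818 506
```

View pics/z15.png

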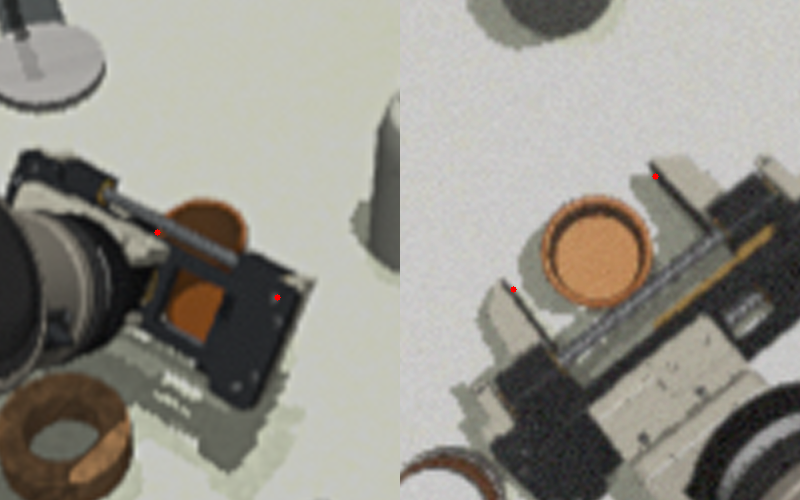

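```bash
python3 -m creep '[[[0,0,0,0,0,0,-1],[0,0,0,0,0,0,-1],[0,0,0,0,0,0,-1],[0,0,0,0,0,0,-1],[0,0,0,0,0,0,-1],[0,0,0,0,0,0,-1],[0,0,0,0,0,0,-1]]]' 20
python3 - <<'E'
from h import *
R=RB(40,40)@FL
go(gp(np.r_[JAR,.055],R),R)
shot("pics/z16.png",np.r_[JAR,.07])
go(gp(np.r_[JAR,.075],R),R)
E
```

```text
time: 15.05
tool_pos: [0.6477, -0.0228, 0.028]
tool_rot: [-3.14, -0.872, 0.697]
contact_force: [-1.9, -0.1, 3.1]
opening: 0.0528
t 15.05 d cm [-0.12 -0.02  0.31] rot deg [-0.05  0.03 -0.03] q [-0.56  0.72  1.91  1.42  0.83 -0.89]
side 758 554
top 818 506
t 15.15 d cm [ 1.41 -0.03 -0.98] rot deg [-0.05  0.03 -0.03] q [-0.56  0.72  1.91  1.42  0.83 -0.89]
```

View pics/z16.png

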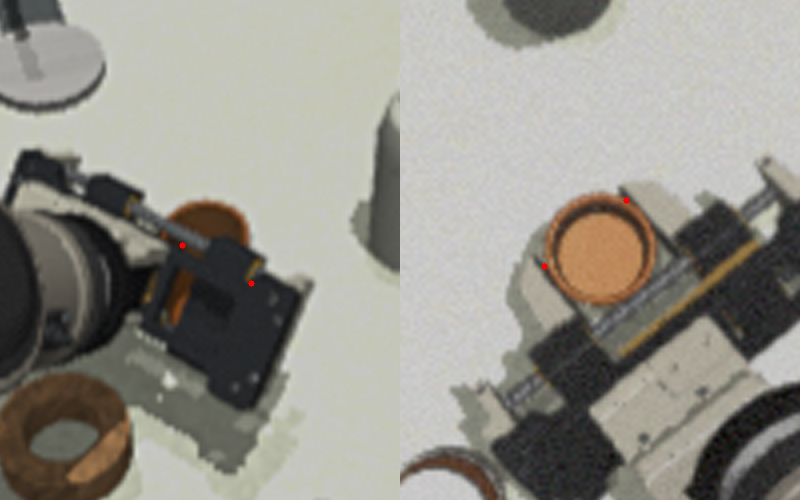

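```bash
python3 -m creep '[[[0.4,0,-0.3,0,0,0,-1],[1.5,0,-1.3,0,0,0,-1],[3.8,0,-3.2,0,0,0,-1],[6.1,0,-5.1,0,0,0,-1],[7.7,0,-6.4,0,0,0,-1],[7.7,0,-6.4,0,0,0,-1]]]' 25
python3 - <<'E'
from h import *
o=robot.observe()
C=Ro.from_euler('xyz',o["tool_rot"]).as_matrix()
print("grasp",o["tool_pos"]+C[:,2]*GZ)
print("jar rim before",onz("top",[(601-400+818-1.5)/4,(248+506-1.5)/4],.086))
shot("pics/z17.png",np.r_[JAR,.15])
R=RB(40,40)@FL
go(gp(np.r_[JAR,.155],R),R)
E
```

```text
time: 15.75
tool_pos: [0.6494, -0.0232, 0.1311]
tool_rot: [3.135, -0.874, 0.704]
contact_force: [0.4, -1.0, -1.2]
opening: 0.0524
grasp [ 0.62201748 -0.04604733  0.16095545]
jar rim before [ 0.6226389  -0.04416887]
side 754 460
top 818 498
t 15.85 d cm [-0.12 -0.02  0.27] rot deg [-0.03  0.07  0.01] q [-0.56  0.53  1.86  1.22  0.89 -0.59]
```

View pics/z17.png

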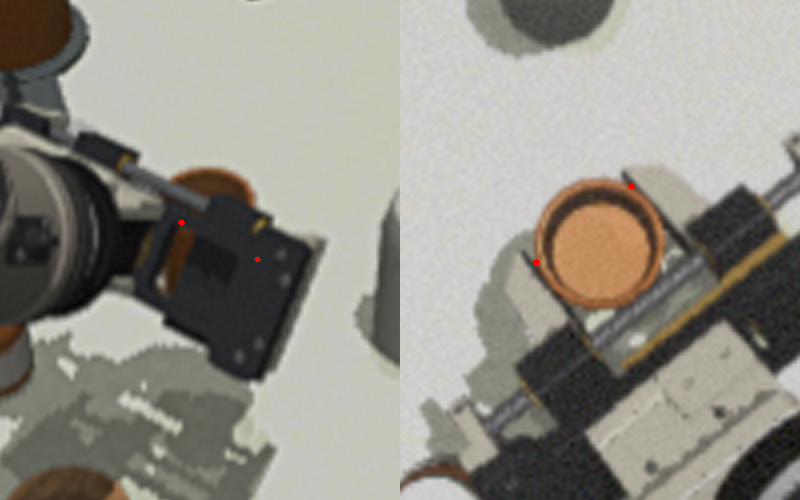

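Run:
```python
from h import *
import fk
R=RB(40,40)@FL
for p in([.60,.14,.105],[.5856,.2354,.058],[.5856,.2354,.040]):
    go(np.array(p),R);print(fk.ik(np.array(p),R,np.array([0,.6,2.1,1.8,.7,-1])))
```

```text
t 15.85 d cm [  2.62 -15.54   6.66] rot deg [-0.03  0.07  0.01] q [-0.56  0.53  1.86  1.22  0.89 -0.59]
(array([-0.26292929,  0.47480401,  2.110565  ,  1.6235603 ,  0.68010947,
       -0.81218496]), np.float64(1.3742479376688266e-12))
t 15.85 d cm [  2.26 -23.77  13.54] rot deg [-0.03  0.07  0.01] q [-0.56  0.53  1.86  1.22  0.89 -0.59]
(array([-0.0244368 ,  0.57879605,  2.16065579,  2.07146918,  0.61563241,
       -1.10652761]), np.float64(2.8449465006019636e-13))
t 15.85 d cm [  0.88 -23.77  14.69] rot deg [-0.03  0.07  0.01] q [-0.56  0.53  1.86  1.22  0.89 -0.59]
(array([-0.0244368 ,  0.62448715,  2.16633749,  2.13241622,  0.64167021,
       -1.18186182]), np.float64(1.2326598075595996e-12))
```

```bash
python3 -m creep '[[[0.3,-2,0.8,0,0,0,-1],[0.8,-5,2.1,0,0,0,-1],[1.4,-8,3.4,0,0,0,-1],[1.9,-11,4.7,0,0,0,-1],[2.4,-14,6,0,0,0,-1],[2.6,-15.5,6.7,0,0,0,-1],[2.6,-15.5,6.7,0,0,0,-1]]]' 25
python3 - <<'E'
from h import *
R=RB(40,40)@FL
for p in([.5856,.2354,.058],[.5856,.2354,.040]): go(np.array(p),R)
shot("pics/z18.png",[.57,.17,.1])
E
```

```text
time: 16.55
tool_pos: [0.5978, 0.1423, 0.1021]
tool_rot: [-3.135, -0.868, 0.697]
contact_force: [-0.3, 0.1, -1.6]
opening: 0.0527
t 16.55 d cm [-0.11 -7.88  6.75] rot deg [-0.31  0.28 -0.05] q [-0.26  0.48  2.11  1.62  0.68 -0.81]
t 16.55 d cm [-1.48 -7.88  7.91] rot deg [-0.31  0.28 -0.05] q [-0.26  0.48  2.11  1.62  0.68 -0.81]
side 609 308
top 358 601
```

View pics/z18.png

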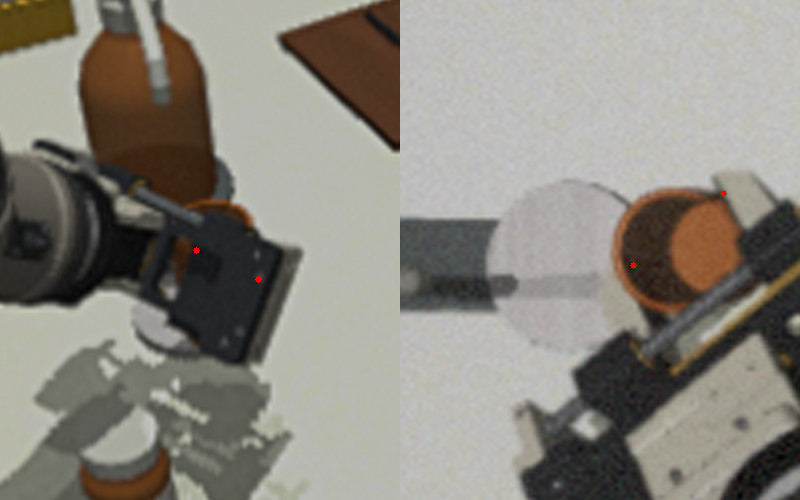

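```bash
python3 - <<'E'
from h import *
print(proj("top",np.r_[PL,.19]),proj("side",np.r_[PL,.19]),onz("top",[118,221.5],.196),onz("side",[(162+609)/4,(100+308)/4],.19))
print(onz("top",[132.5,216.6],.012))
E
python3 -m creep '[[[0,-2,2,0,0,0,-1],[0,-4,4,0,0,0,-1],[-0.1,-6,5.5,0,0,0,-1],[-0.1,-7.9,6.8,0,0,0,-1],[-0.1,-7.9,6.8,0,0,0,-1]]]' 25
python3 - <<'E'
from h import *
R=RB(40,40)@FL
for p in([.5856,.2354,.045],[.5856,.2354,.040]): go(np.array(p),R)
shot("pics/z19.png",[.56,.2,.1])
E
```

```text
[[ 96.29864982 219.08233144]] [[192.38851443 103.46351018]] [0.55802843 0.17485256] [0.5624029  0.22054384]
[0.5592288  0.21317208]
time: 17.15
tool_pos: [0.5874, 0.2343, 0.057]
tool_rot: [-3.136, -0.867, 0.696]
contact_force: [0.4, 0.7, -0.8]
opening: 0.0527
t 17.15 d cm [-0.96 -0.19  0.73] rot deg [-0.21  0.31 -0.07] q [-0.03  0.58  2.15  2.05  0.61 -1.09]
t 17.15 d cm [-1.34 -0.19  1.05] rot deg [-0.21  0.31 -0.07] q [-0.03  0.58  2.15  2.05  0.61 -1.09]
side 587 284
top 295 621
```

View pics/z19.png

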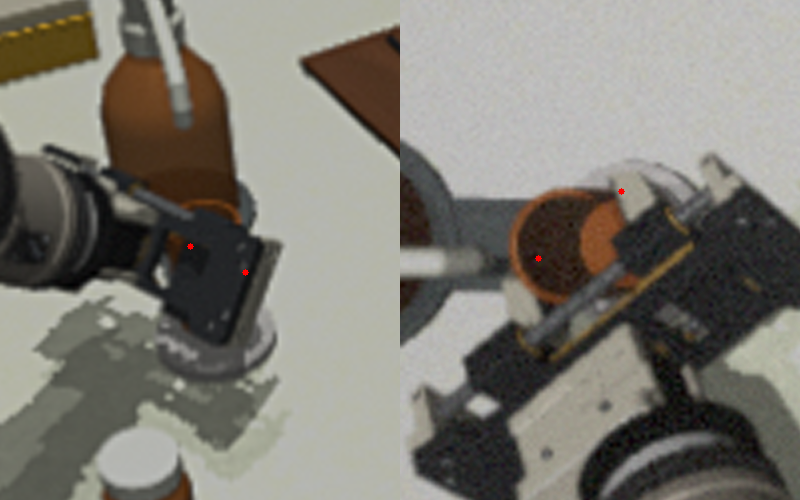

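Run:
```python
from h import *
for z in(.112,.116,.12): print(onz("top",[(574-400+295-1.5)/4,(248+621-1.5)/4],z))
```

```text
[0.56187622 0.20904008]
[0.56204611 0.20751332]
[0.562216   0.20598656]
```

Run:
```python
from h import *
R=RB(40,40)@FL
for z in(.044,.041,.038): go(np.array([.5852,.2368,z]),R)
```

```text
t 17.25 d cm [-1.11 -0.55  0.92] rot deg [-0.07  0.2  -0.07] q [-0.03  0.58  2.15  2.05  0.61 -1.08]
t 17.25 d cm [-1.34 -0.55  1.11] rot deg [-0.07  0.2  -0.07] q [-0.03  0.58  2.15  2.05  0.61 -1.08]
t 17.25 d cm [-1.57 -0.55  1.31] rot deg [-0.07  0.2  -0.07] q [-0.03  0.58  2.15  2.05  0.61 -1.08]
```

```bash
python3 -m creep '[[[-0.5,-0.3,0.4,0,0,0,-1],[-0.9,-0.5,0.8,0,0,0,-1],[-1.1,-0.55,0.9,0,0,0,-1],[-1.1,-0.55,0.9,0,0,0,-1]]]' 25
python3 s.py
python3 -m creep '[[[-0.15,0,0.12,0,0,0,-1],[-0.15,0,0.12,0,0,0,-1]]]' 25
python3 s.py
```

```text
time: 17.65
tool_pos: [0.5854, 0.2361, 0.044]
tool_rot: [-3.138, -0.869, 0.695]
contact_force: [0.7, -0.1, -0.9]
opening: 0.0526
t 17.65 d cm [-21.82  41.74 -30.82] rot deg [-30.84 -15.87  27.55] q [-0.02  0.61  2.16  2.11  0.63 -1.16]
tool F [-0.42  0.46  0.97] M [ 0.035 -0.79   0.051] eff6 -0.102 op 0.0526
time: 17.85
tool_pos: [0.5855, 0.2357, 0.042]
tool_rot: [-3.138, -0.869, 0.694]
contact_force: [-1.0, -0.3, -2.3]
opening: 0.0528
t 17.85 d cm [-21.65  41.72 -30.92] rot deg [-30.82 -15.87  27.53] q [-0.02  0.62  2.16  2.12  0.63 -1.17]
tool F [-2.37 -0.43  0.81] M [-0.001 -0.76   0.017] eff6 -0.036 op 0.0528
```

```bash
for i in 1 2; do python3 -m creep '[[[-0.12,-0.03,0.1,0,0,0,-1],[-0.12,-0.03,0.1,0,0,0,-1]]]' 25
done
python3 - <<'E'
from h import *
shot("pics/z20.png",[.56,.2,.1])
E
```

```text
time: 18.05
tool_pos: [0.5853, 0.2359, 0.0404]
tool_rot: [-3.138, -0.869, 0.694]
contact_force: [-0.3, 0.2, -2.1]
opening: 0.0529
time: 18.25
tool_pos: [0.5859, 0.2364, 0.0399]
tool_rot: [-3.139, -0.871, 0.695]
contact_force: [-1.1, -0.8, 4.1]
opening: 0.0525
side 587 284
top 295 621
```

View pics/z20.png

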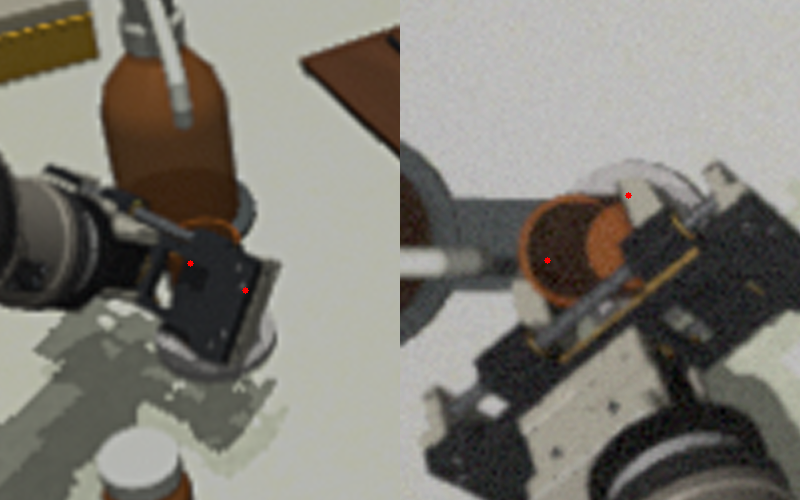

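```bash
python3 - <<'E'
from h import *
print(onz("top",[(582-400+295-1.5)/4,(250+621-1.5)/4],.097))
E
python3 -m creep '[[[-0.06,0,0.05,0,0,0,-1],[-0.06,0,0.05,0,0,0,-1]]]' 25
```

```text
[0.56041162 0.21084038]
time: 18.55
tool_pos: [0.5862, 0.2367, 0.04]
tool_rot: [-3.14, -0.873, 0.696]
contact_force: [-1.6, -0.7, 5.4]
opening: 0.0525
```

```bash
python3 -m creep '[[[0,0,0,0,0,0,0.3],[0,0,0,0,0,0,0.5],[0,0,0,0,0,0,0.7],[0,0,0,0,0,0,0.7],[0,0,0,0,0,0,0.7]]]' 25
python3 - <<'E'
from h import *
shot("pics/z21.png",[.56,.2,.1])
E
```

```text
time: 19.05
tool_pos: [0.5861, 0.2367, 0.0398]
tool_rot: [-3.14, -0.873, 0.696]
contact_force: [0.1, -0.2, -0.2]
opening: 0.0777
side 587 284
top 295 621
```

View pics/z21.png

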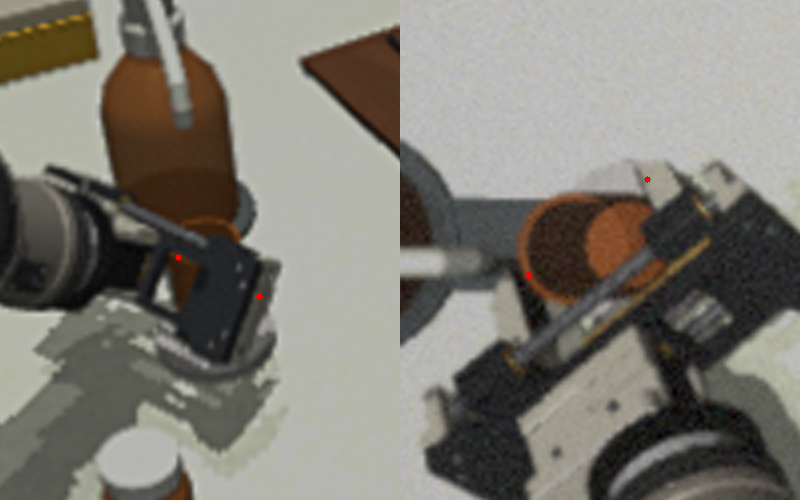

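```bash
python3 -m creep '[[[0,0,-1,0,0,0,0.8],[0,0,-3,0,0,0,0.8],[0,0,-6,0,0,0,0.8],[0,0,-9,0,0,0,0.8],[0,0,-12,0,0,0,0.8],[0,0,-15,0,0,0,0.8],[0,0,-18,0,0,0,0.8],[0,0,-18,0,0,0,0.8]]]' 25
python3 - <<'E'
from h import *
shot("pics/z22.png",[.56,.2,.06])
for c in("side","top"):
    cv2.imwrite(f"pics/{c}9.png",robot.read_camera(c)[:,:,::-1])
print(robot.observe()["contact_force"],robot.observe()["qvel"].round(3))
E
```

```text
time: 19.95
tool_pos: [0.4796, 0.1467, 0.1574]
tool_rot: [3.138, -0.874, 0.698]
contact_force: [0.4, 0.4, 0.2]
opening: 0.0828
side 594 328
top 323 618
[-0.09299254  0.37330845  0.19485163] [ 0.01   0.017 -0.002 -0.006  0.004  0.005]
```

View pics/z22.png

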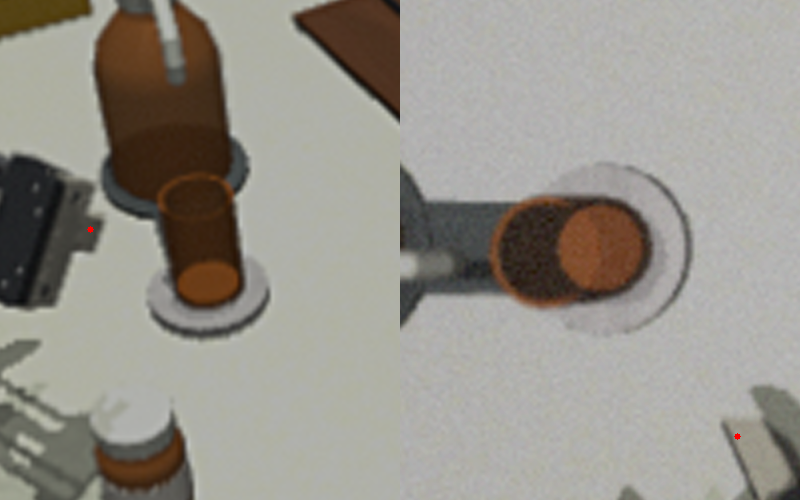

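View pics/side9.png

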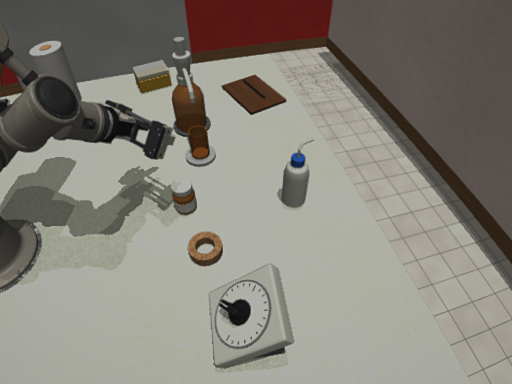

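Run:
```python
from h import *
t=lambda x,y:[(x-400+323-1.5)/4,(y+618-1.5)/4]
print("rim",onz("top",t(552,251),.097),"foot",onz("top",t(602,248),.016),"plate",onz("top",t(600,248.5),.012))
b=cv2.imread("pics/top9.png")[205:265,355:425];b=np.clip(cv2.resize(b,None,fx=8,fy=8,interpolation=2).astype(int)*1.7,0,255).astype(np.uint8);cv2.imwrite("pics/z23.png",b)
```

```text
rim [0.5613272  0.21184545] foot [0.56028871 0.21536522] plate [0.55983479 0.21781018]
```

View pics/z23.png

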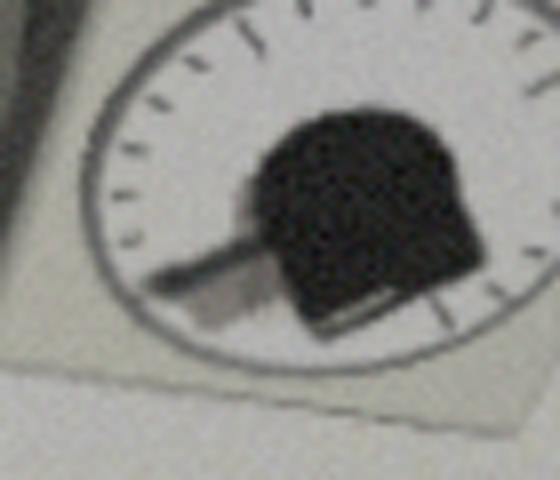

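```bash
python3 -c "
from cell import robot
print(robot.hand_in())"
```

```text
the job is handed in; nothing more can be done
None
```

The dose counter is at its zero stop and let go, and the open jar stands in the middle of the drip plate. I handed the job in at about 20 s; no verdict came back.

**Knob:** I turned it about 130° anticlockwise. At the end the wrist torque rose from 0.07 to 0.4 N m and the jaws were forced open by about 1 mm, which I took as the stop. I released it there. The last picture, taken after the jar was placed, shows the pointer still against the pin. My fit puts the pointer at 136–140° depending on the height assumed. That is too coarse to prove the 4° limit by itself, so I also relied on the torque and the picture.

**Jar:** I gripped it with the tool tilted, from the robot's side. I lowered it until the plate pushed back at 4–5 N, then opened the jaws and backed off. The last pictures show it upright. Its rim and foot measure within about 2 mm of each other in x and 4 mm in y. The foot is about 1–3 mm from the plate's centre and the rim 1–6 mm, well inside the 15 mm allowed. The last force reading after backing off was below 0.5 N.

**Other things on the bench:** the capped jar, cork ring and wash bottle look unmoved in the last side picture.

**Disagreement found:** in both cameras the real fingertips were about 41 mm further back along the tool axis than the reported TCP implies. I planned all grasps with the measured offset. The pad contacts agreed with it: the knob closed at 14 mm, and plate contact came at the height expected.

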